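# Press the feeder's lever to let the dent ball out

### The arm

A 6-joint arm with a two-finger parallel gripper is mounted at the origin on the work surface. World frame = base frame: x ahead of the robot, y to its left, z up, the work surface at z = 0. Lengths are in m, angles in rad, forces in N, time in s.
With the tool pointing down it reaches from about 0.25 to 0.775 m from the base axis. Payload 4 kg.
Tool frame: the origin (TCP) lies midway between the tips of the shut fingers; the grasp point (between the pads) lies 19 mm behind it; y points along the fingers, x is the direction in which the jaws open and shut, and the axes are right-handed (so a half turn about y gives the same grasp; the last joint's range is limited). The gripper opens to 94 mm and grips with 3 to 60 N. Pads are 16 mm wide; open, the fingers measure 119 mm over their backs; the gripper's body (75 mm by 177 mm) begins 78 mm behind the grasp point.
Start: joints at [1.179, 0.087, 1.371, -0, 1.684, -0.103], TCP at [0.157, 0.527, 0.206] pointing down, gripper open.
Joint ranges: [-3.1, 3.1], [-0.76, 2.03], [0.27, 2.55], [-1.08, 4.22], [0.17, 2.65], [-2.57, 2.57]. Speed limits (rad/s): [2.79, 2.79, 3.14, 3.14, 3.14, 3.14].

### API

Orientations are given as [roll, pitch, yaw] about the fixed x, y, z axes, in that order (R = Rz(yaw) Ry(pitch) Rx(roll)).
In Python, from bench import robot gives the robot as it stands.
- The arm moves only by the shell command python3 -m creep 'ROWS'. ROWS is JSON, a list of rows, each a list of 7 numbers: the shift along the tool's x, y, z in mm, then the turn, a rotation vector about the tool's x, y, z in degrees, then the closure in counts, from 0 (fully open) to 255 (shut). A call has 1 to 5 rows; each row is the pose to reach, as a shift and turn from the pose commanded when the call began, along the tool's axes at that moment; what a row does not reach only later rows make up. A row lasts 1/8 s, in which the tool goes at most 62.5 mm and 10.7 degrees, less where a joint would pass 70% of its speed; a pose out of reach is approached as far as the arm can. A call with a gripper value outside its range is refused whole. The fingers move at their own pace and stop on an object; the grip force is fixed at half the most. Time passes only in rows, so rows that repeat a pose let the fingers close. It gives the time, the measured TCP pose, the force and the opening at its end, in the units of the state.
- robot.get_obs(): the state, without advancing time (a new reading comes with each control period).
- robot.snapshot(name): name is "scene" or "top" or "wrist"; returns a dict with "color" (400x640x3 uint8, blue, green, red), "fx", "fy", "cx", "cy" (pixels), "k1" (the pictures are not rectified: a ray, as slopes to the right and down, at radius r is drawn at 1 + k1 r^2 times it, then the intrinsics apply), "world_from_camera" (4x4, takes a point from camera to world coordinates); the wrist camera has in their place "mount" (4x4, takes a point from camera to tool coordinates, whose origin is the TCP and whose axes are the tool frame's). Camera axes: x right, y down, z forward; pixel columns grow to the right and rows downward; lengths in m; the calibration is good to about 2 mm. A picture is of the moment at which its call begins: read the wrist's pose just before it. There is no depth.
- robot.close_job(): hands the job in, once; it reports no verdict.
Trained networks look in the newest picture that a camera, given by its name, has taken for a name from the list of things; names that differ only in an ending like _2 or _b are one class to them, and where a whole thing is asked for, a point or a joint stands for the part that bears it (a point fixed in the world has none). Each returns a list of dicts, best first, with "p" (0 to 1); they miss things now and then, are a little off and sometimes report something else, mostly with a low value. They report only what shows in the picture. A call takes as long as a camera call.
- robot.spot_in(name, camera): "point" ([x, y, z] in m, in world coordinates, good to about 4 mm: the middle of the surface that is visible of it).
- robot.landmark_of(name, camera): "point" ([x, y, z] in m, in world coordinates, good to about 4 mm: a listed point, or the origin of a listed thing).
The state is a dict: "time": time; "joint_positions": joint angles; "qvel": joint speeds; "joint_torque": joint torques, N m; "tool_pos": TCP position; "ee_rot": TCP orientation; "wrist_force": force on the tool from outside, world axes, zero at the start; "wrist_torque": the same for the moment, N m; "width": finger opening in m.
Only numpy, scipy, OpenCV 4.12 (cv2) and the standard library are available. Lean on these libraries where they do the work, as an engineer would, in place of code of your own. Each camera call takes 0.05 s, during which the arm holds its last target.

### The job

Let the steel ball out of the bench feeder: with closed fingertips press the long end of the lever all the way down onto its stop, so that the short end raises the heavy flap and the ball rolls out into the catch tray, then ease the lever back up under control, so that the flap sinks shut and does not slam, and leave it. Touch nothing but the lever: do not lift it out of its slots, keep off the ball, the flap and the rest of the feeder, and leave the bell, the jar and the screwdriver where they are.

Things in the scene. Friction and masses are not known exactly. Their poses are not given: they have to be found in the camera images.
- feeder: Fixed grey steel stand; pose varies. Origin on the bench below the lever's pin; z up, y along the lever to its long end, x the way the ball rolls. The chute (42 mm wide, 80 high, falling 12 degrees to +x) lies along x at y = -130 mm, x = -130 to 105 mm; the flap and weight on it reach 142 mm high. The tray (walls 46 mm high) follows, x = 105 to 243, y = -193 to -67 mm.
- lever: Loose steel bar, 16 mm wide, 10 thick, 0.28 kg, lying by its cross pin (8 mm thick, 50 long, along x) in open slots. Origin on the pin's axis; axes parallel to the feeder's at rest, when the bar's long end (+y) rises at 16 degrees and the short end (65 mm, -y) dips under the flap's lug, held so by the flap's weight. Fully pressed it has turned 30 degrees and lies on the stop.
- lever_pad (a point): Middle of the upper face of the pad (40 mm along x, 46 along the bar) on the lever's long end, to be pressed; 190 mm along the bar from the pin. At rest 181 mm to +y of the pin and 142 mm above the bench; fully pressed 186 mm to +y and 44 mm above the bench. Axes as the lever's. 7 to 16 N straight down moves it; rigid on the stop. Let go, it is driven up again.
- saddle (a point): Where the middle of the lever's pin belongs, 85 mm above the bench, fixed to the feeder, between two slotted cheeks that are open at the top (42 mm over both along x, 34 mm along y, tops 99 mm high).
- stop (a point): Centre of the rubber top of the stop post (26 x 16 mm, 42 mm high) that stands under the lever, 150 mm to the feeder's +y from the pin.
- flap (a joint): Angle (rad) of the heavy flap (steel frame and dark cast weight, 2 to 3.3 kg, hinged at the chute's upper end): 0 shut, grows as its front rises; about 0.27 with the lever on its stop. A gate plate hanging from it holds the ball back; the ball gets through from about 0.12. It falls shut when nothing holds it.
- flap_lug (a point): The middle of the upper face of the lug on the flap's side (36 x 32 mm, 12 mm thick) under which the lever's short end lies; 97 mm above the bench when shut.
- ball: Polished steel ball, 25 mm across, 64 g, origin at its centre. It lies in the chute against the flap's gate, seen through the flap's slot, and once let through rolls into the tray within a second or so.
- tray (a point): Centre of the catch tray's inner floor (rubber, 6 mm above the bench), which measures 130 mm along the feeder's x by 110 mm along its y.
- bell: Loose brass bell flare standing on its wide end, 92 mm across below, 16 mm at the top, 150 mm high; origin under its centre. Bystander.
- jar: Loose amber glass jar with a steel cap, 48 mm across, 55 mm high; origin under its centre. Bystander.
- screwdriver: Loose screwdriver with a wooden handle, lying on the bench near the lever on the robot's side. Bystander.

How it is judged:
On the way, in this order (a step that is already met when the one before it is completed fails the run):
1. the lever's long end is pressed down to its stop and the flap stands raised (height (world z) of lever_pad below 0.054 m and value of joint flap above 0.22 rad and contact force between the fingers and lever above 1 N), for 0.1 s.
2. the ball is in the tray and the flap is shut again (value of joint flap below 0.02 rad and height (world z) of ball below 0.03 m and horizontal distance between ball and tray below 0.085 m), for 0.1 s.
At the end, for the whole second after the job is handed in: The ball is in the catch tray (within its walls, centre less than 30 mm above the bench), the flap is shut (below 0.02 rad), and the lever is back at rest in its slots (pin within 6 mm of its place, less than 0.06 rad from its rest slope, still) (x of ball in the frame of tray between -0.065 and 0.065 m and y of ball in the frame of tray between -0.055 and 0.055 m and height (world z) of ball below 0.03 m and value of joint flap below 0.02 rad and distance between lever and saddle below 0.006 m and angle between lever's own z axis and vertical below 0.06 rad and angular speed of lever below 0.1 rad/s); the robot touches nothing.
It fails at once if the lever is lifted out of its slots (pin more than 10 mm off its place) (distance between lever and saddle above 0.01 m).
It fails at once if the flap slams (falls faster than 1.5 rad/s) (velocity of joint flap below -1.5 rad/s).
It fails at once if the robot touches the ball (contact force between any of the fingers, the arm and ball above 0.3 N).
It fails at once if the robot pushes on the feeder or its flap (over 2 N) (contact force between any of the fingers, the arm and feeder above 2 N).
It fails at once if the bell, jar or screwdriver is moved more than 20 mm (distance of any of bell, jar, screwdriver from where it was at the start of the episode above 0.02 m).
It also fails if it takes over 38 s, if anything falls off the work surface, if the arm or the gripper's body presses on something with over 40 N, if the wrist force passes 120 N, or if a joint passes its speed limit or range.

## Working session

There is one attempt and no reset: what is moved stays moved. The work goes in short steps, Python scripts to look and compute and a shell command to move; the robot and the scene stay as the last step left them, time stands still between calls to the robot, and variables do not carry over. Pictures are saved under pics/ and viewed, and the job is handed in when it is done.

```bash
ls; mkdir -p pics; python3 - <<'E'
from bench import robot
import cv2
o=robot.get_obs(); print(o)
for c in ("scene","top"):
    s=robot.snapshot(c); cv2.imwrite(f"pics/{c}0.png",s["color"])
    for n in ("lever","lever_pad","saddle","stop","flap_lug","tray","bell","jar","screwdriver","ball","feeder"):
        try:
            r=robot.landmark_of(n,c)
            print(c,n,[(round(d["p"],2),[round(v,3) for v in d["point"]]) for d in r[:2]])
        except Exception as e: print(n,e)
print(robot.get_obs()["time"])
E
```

```text
pics
{'time': 0.0, 'joint_positions': array([ 1.17890066e+00,  8.79285216e-02,  1.37224562e+00, -1.05471003e-05,
        1.68357959e+00, -1.03089099e-01]), 'qvel': array([-0.00115276,  0.00031351, -0.00083152,  0.00084102, -0.00103398,
       -0.00023408]), 'joint_torque': array([-1.30951554e-03, -3.40188503e+01, -3.02420104e+01,  7.16160913e-02,
        3.30342539e-02, -1.66884456e-04]), 'tool_pos': array([0.15643793, 0.52671524, 0.20432303]), 'ee_rot': array([-1.57058437,  0.00215068,  1.28198881]), 'wrist_force': array([ 0.53189312,  0.31826332, -0.40115409]), 'wrist_torque': array([-0.06465981,  0.01548465,  0.04676718]), 'width': 0.09408605469711406}
scene lever [(0.87, [0.589, 0.024, 0.083])]
scene lever_pad [(0.86, [0.549, 0.207, 0.141]), (0.29, [0.551, 0.17, 0.041])]
scene saddle [(0.74, [0.587, 0.022, 0.085])]
scene stop [(0.71, [0.553, 0.173, 0.04])]
scene flap_lug [(0.71, [0.602, -0.039, 0.091])]
scene tray [(0.77, [0.78, -0.058, 0.005])]
scene bell [(0.91, [0.765, 0.084, 0.002])]
scene jar [(0.85, [0.718, 0.292, -0.002])]
scene screwdriver [(0.72, [0.419, 0.057, -0.001])]
scene ball []
scene feeder [(0.91, [0.59, 0.024, -0.001])]
top lever [(0.77, [0.586, 0.027, 0.083]), (0.21, [0.783, -0.063, 0.005])]
top lever_pad [(0.93, [0.545, 0.207, 0.139])]
top saddle [(0.8, [0.59, 0.026, 0.086])]
top stop [(0.83, [0.551, 0.174, 0.041]), (0.71, [0.716, 0.29, -0.003])]
top flap_lug [(0.84, [0.602, -0.043, 0.095])]
top tray [(0.65, [0.782, -0.063, 0.004])]
top bell [(0.84, [0.765, 0.084, -0.002])]
top jar []
top screwdriver [(0.63, [0.417, 0.057, -0.002])]
top ball [(0.5, [0.659, -0.094, 0.044]), (0.41, [0.549, 0.201, 0.141])]
top feeder [(0.78, [0.591, 0.025, 0.001])]
1.2
```

View pics/scene0.png

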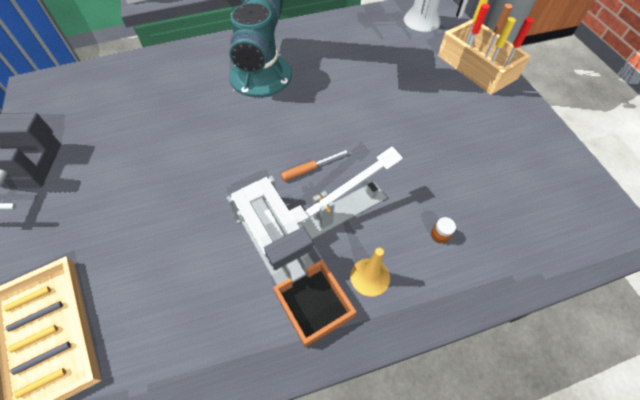

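View pics/top0.png

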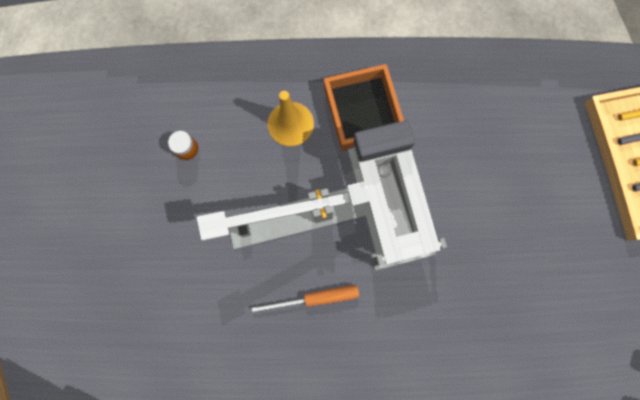

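The detections agree with the pictures: the pad is at about (397,158) in scene and (211,225) in top. The feeder's yaw comes out at about 13 degrees. I'll move above the pad with the fingers shutting on the way.

```bash
python3 -m creep '[[-22,0,-52,0,0,0,255],[-44,0,-104,0,0,0,255],[-66,0,-156,0,0,0,255],[-88,0,-208,0,0,0,255],[-110,0,-260,0,0,0,255]]'; python3 -m creep '[[-22,0,-52,0,0,0,255],[-44,0,-104,0,0,0,255],[-66,0,-156,0,0,0,255],[-87,0,-205,0,0,0,255],[-87,0,-205,0,0,0,255]]'; python3 - <<'E'
from bench import robot
import cv2,numpy as np
from scipy.spatial.transform import Rotation as R
o=robot.get_obs(); s=robot.snapshot("wrist"); cv2.imwrite("pics/w1.png",s["color"])
for c in("wrist","top","scene"):
    if c!="wrist": cv2.imwrite(f"pics/{c}1.png",robot.snapshot(c)["color"])
    print(c,robot.landmark_of("lever_pad",c)[:1])
o=robot.get_obs();print(o["time"],o["tool_pos"],o["wrist_force"],o["width"])
print(R.from_euler("xyz",o["ee_rot"]).inv().apply(np.array([0.547,0.204,0.16])-o["tool_pos"])*1000)
E
```

```text
time: 1.82
tool_pos: [0.3758, 0.3465, 0.2057]
ee_rot: [-1.571, -0.001, 1.282]
wrist_force: [-0.5, 0.8, 0.9]
width: 0.0477
time: 2.45
tool_pos: [0.5484, 0.2032, 0.2045]
ee_rot: [-1.57, 0.001, 1.277]
wrist_force: [-1.6, -0.4, -0.1]
width: 0.0006
wrist [{'point': [0.5475, 0.2033, 0.1441], 'p': 0.8}]
top []
scene [{'point': [0.5471, 0.2062, 0.1392], 'p': 0.7}]
2.75 [0.5453932  0.20713344 0.20586857] [-0.52126231  0.48482272  0.62454543] 0.0004341947357488063
[-2.57469116 45.86777701 -2.41747714]
```

View pics/w1.png

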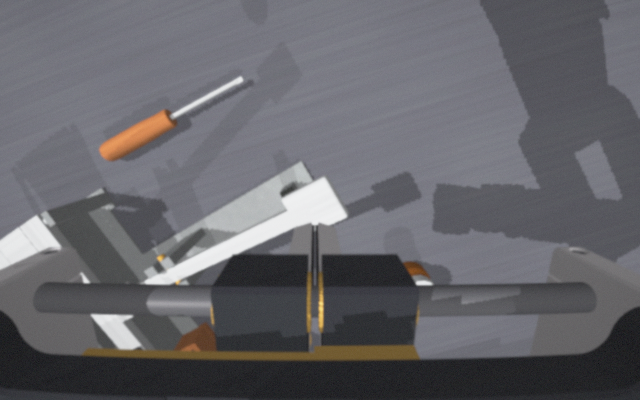

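View pics/scene1.png

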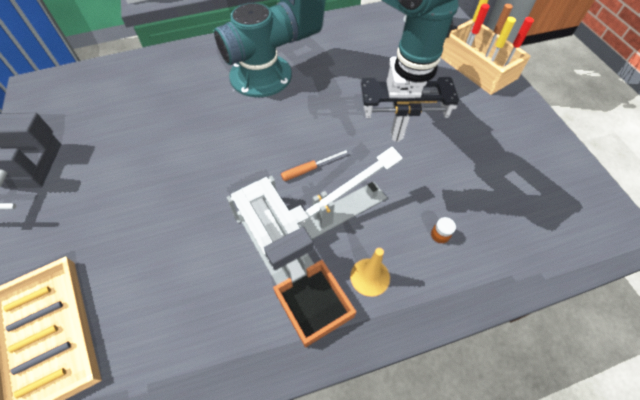

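The wrist view shows the shut fingertips at about (315,225), right over the white pad at (315,203). I'll go down in steps and watch the force.

```bash
python3 -m creep '[[0,15,-2,0,0,0,255],[0,30,-2,0,0,0,255],[0,42,-2,0,0,0,255],[0,52,-2,0,0,0,255],[0,58,-2,0,0,0,255]]'; python3 -m creep '[[0,5,0,0,0,0,255],[0,10,0,0,0,0,255],[0,16,0,0,0,0,255],[0,23,0,0,0,0,255],[0,30,0,0,0,0,255]]'
```

```text
time: 3.38
tool_pos: [0.5479, 0.2053, 0.1464]
ee_rot: [-1.57, 0.001, 1.282]
wrist_force: [-0.2, -0.4, 0.1]
width: 0.0007
time: 4.0
tool_pos: [0.5493, 0.2089, 0.1222]
ee_rot: [-1.574, -0.009, 1.283]
wrist_force: [-2.3, 6.0, 11.9]
width: 0.0004
```

```bash
python3 -m creep '[[0,7,0,0,0,0,255],[0,14,0,0,0,0,255],[0,21,0,0,0,0,255],[0,28,0,0,0,0,255],[0,35,0,0,0,0,255]]'; python3 -m creep '[[0,7,0,0,0,0,255],[0,14,0,0,0,0,255],[0,21,0,0,0,0,255],[0,28,0,0,0,0,255],[0,33,0,0,0,0,255]]'; python3 - <<'E'
from bench import robot
import cv2
cv2.imwrite("pics/scene2.png",robot.snapshot("scene")["color"])
print(robot.landmark_of("lever_pad","scene")[:2])
E
```

```text
time: 4.62
tool_pos: [0.5502, 0.2106, 0.0878]
ee_rot: [-1.575, -0.013, 1.284]
wrist_force: [-3.7, 10.0, 13.2]
width: 0.0
time: 5.25
tool_pos: [0.5499, 0.2085, 0.0539]
ee_rot: [-1.575, -0.007, 1.283]
wrist_force: [-4.1, 4.2, 11.9]
width: 0.0005
[]
```

View pics/scene2.png

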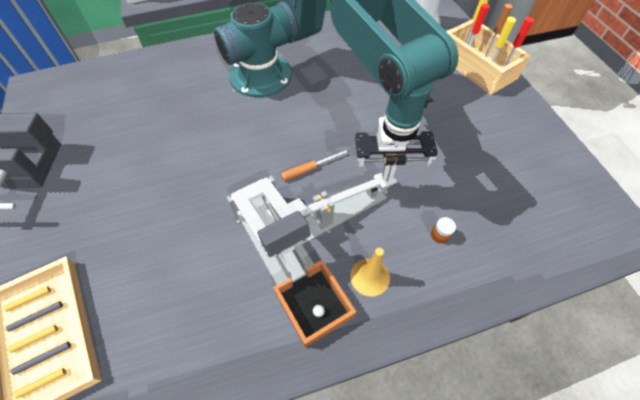

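The lever is nearly down at (385,185) and the ball is already in the tray at (319,311). I'll press on to the stop, watching for the force to rise.

```bash
python3 -m creep '[[0,4,0,0,0,0,255],[0,8,0,0,0,0,255],[0,11,0,0,0,0,255],[0,13,0,0,0,0,255],[0,13,0,0,0,0,255]]'
```

```text
time: 5.98
tool_pos: [0.5504, 0.2073, 0.046]
ee_rot: [-1.577, -0.006, 1.283]
wrist_force: [-11.4, -0.6, 30.6]
width: 0.0004
```

The force has jumped to 31 N at TCP z = 46 mm, so the lever is on the stop. I'll hold it there briefly and check with a picture.

```bash
python3 -m creep '[[0,1,0,0,0,0,255],[0,1,0,0,0,0,255],[0,1,0,0,0,0,255],[0,1,0,0,0,0,255]]'; python3 - <<'E'
from bench import robot
import cv2
for c in ("scene","top"):
    cv2.imwrite(f"pics/{c}3.png",robot.snapshot(c)["color"])
    print(c,[robot.landmark_of(n,c)[:1] for n in ("lever_pad","lever","flap_lug","ball","tray")])
E
```

```text
time: 6.48
tool_pos: [0.5505, 0.2072, 0.0459]
ee_rot: [-1.577, -0.006, 1.283]
wrist_force: [-13.1, -1.1, 33.1]
width: 0.0003
scene [[{'point': [0.5468, 0.2095, 0.0456], 'p': 0.56}], [{'point': [0.5889, 0.0261, 0.0832], 'p': 0.9}], [{'point': [0.5947, -0.0392, 0.1281], 'p': 0.68}], [{'point': [0.8061, -0.0591, 0.017], 'p': 0.56}], [{'point': [0.7831, -0.0597, 0.0019], 'p': 0.68}]]
top [[], [{'point': [0.586, 0.0279, 0.0855], 'p': 0.97}], [{'point': [0.5951, -0.0451, 0.129], 'p': 0.9}], [{'point': [0.8111, -0.0577, 0.0123], 'p': 0.47}], [{'point': [0.7842, -0.0592, 0.0018], 'p': 0.9}]]
```

View pics/scene3.png

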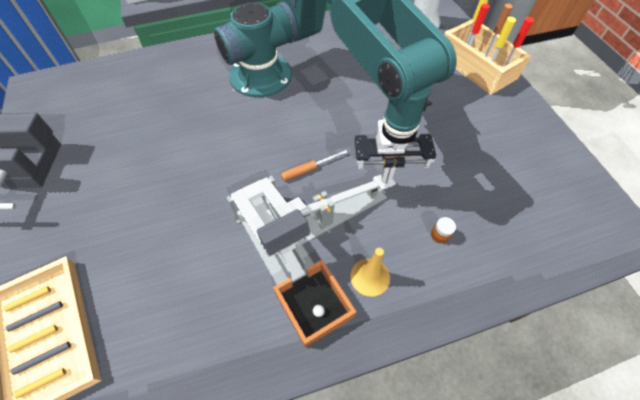

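Pressed: the pad measures 45.6 mm high, the lug is up at 128 mm, the pin is in place, and the ball is in the tray at (319,311). Now I'll ease it up slowly.

```bash
python3 -m creep '[[0,-5,0,0,0,0,255],[0,-11,0,0,0,0,255],[0,-17,0,0,0,0,255],[0,-23,0,0,0,0,255],[0,-29,0,0,0,0,255]]'; python3 -m creep '[[0,-6,0,0,0,0,255],[0,-12,0,0,0,0,255],[0,-18,0,0,0,0,255],[0,-24,0,0,0,0,255],[0,-30,0,0,0,0,255]]'
```

```text
time: 7.7
tool_pos: [0.5486, 0.206, 0.0652]
ee_rot: [-1.571, -0.001, 1.282]
wrist_force: [-1.4, 4.7, 4.2]
width: 0.0005
time: 8.32
tool_pos: [0.5486, 0.2054, 0.0958]
ee_rot: [-1.572, -0.001, 1.282]
wrist_force: [-2.4, 2.9, 6.6]
width: 0.0007
```

```bash
python3 -m creep '[[0,-5,0,0,0,0,255],[0,-9,0,0,0,0,255],[0,-13,0,0,0,0,255],[0,-17,0,0,0,0,255],[0,-21,0,0,0,0,255]]'; python3 -m creep '[[0,-3,0,0,0,0,255],[0,-6,0,0,0,0,255],[0,-9,0,0,0,0,255],[0,-12,0,0,0,0,255],[0,-15,0,0,0,0,255]]'
```

```text
time: 8.95
tool_pos: [0.5496, 0.2028, 0.1171]
ee_rot: [-1.575, 0.004, 1.28]
wrist_force: [-0.2, -3.3, 8.7]
width: 0.0003
time: 9.57
tool_pos: [0.5503, 0.1999, 0.1318]
ee_rot: [-1.578, 0.009, 1.279]
wrist_force: [2.6, -7.3, 5.8]
width: 0.0005
```

```bash
python3 -m creep '[[0,-2,0,0,0,0,255],[0,-4,0,0,0,0,255],[0,-6,0,0,0,0,255],[0,-8,0,0,0,0,255],[0,-10,0,0,0,0,255]]'; python3 -m creep '[[0,-2,0,0,0,0,255],[0,-4,0,0,0,0,255],[0,-6,0,0,0,0,255],[0,-8,0,0,0,0,255],[0,-10,0,0,0,0,255]]'
```

```text
time: 10.2
tool_pos: [0.5498, 0.2006, 0.1409]
ee_rot: [-1.576, 0.007, 1.279]
wrist_force: [2.3, -3.4, 2.4]
width: 0.0003
time: 10.82
tool_pos: [0.5479, 0.2057, 0.1502]
ee_rot: [-1.57, 0.0, 1.283]
wrist_force: [0.2, 0.1, 0.4]
width: 0.0003
```

The contact force is gone at z = 150 mm, so the tip is off the pad. I'll rise clear and check.

```bash
python3 -m creep '[[0,-15,0,0,0,0,255],[0,-40,0,0,0,0,255],[0,-70,0,0,0,0,255],[0,-90,0,0,0,0,255],[0,-90,0,0,0,0,255]]'; python3 - <<'E'
from bench import robot
import cv2
for c in ("scene","top"):
    cv2.imwrite(f"pics/{c}4.png",robot.snapshot(c)["color"])
    for n in ("lever_pad","lever","saddle","flap_lug","ball","tray","bell","jar","screwdriver"):
        print(c,n,[(round(d["p"],2),[round(v,3) for v in d["point"]]) for d in robot.landmark_of(n,c)[:1]])
o=robot.get_obs();print(o["time"],o["wrist_force"])
E
```

```text
time: 11.45
tool_pos: [0.5493, 0.2058, 0.2439]
ee_rot: [-1.576, -0.003, 1.282]
wrist_force: [-0.0, -0.2, -0.8]
width: 0.0005
scene lever_pad [(0.92, [0.548, 0.203, 0.141])]
scene lever [(0.87, [0.588, 0.024, 0.084])]
scene saddle [(0.8, [0.588, 0.021, 0.087])]
scene flap_lug [(0.78, [0.603, -0.036, 0.094])]
scene ball [(0.52, [0.809, -0.057, 0.022])]
scene tray [(0.71, [0.783, -0.062, 0.004])]
scene bell [(0.61, [0.763, 0.084, 0.003])]
scene jar [(0.8, [0.716, 0.294, 0.003])]
scene screwdriver [(0.74, [0.783, -0.06, 0.002])]
top lever_pad []
top lever [(0.96, [0.585, 0.026, 0.083])]
top saddle [(0.95, [0.588, 0.025, 0.083])]
top flap_lug [(0.86, [0.604, -0.043, 0.095])]
top ball [(0.66, [0.812, -0.053, 0.017])]
top tray [(0.89, [0.784, -0.061, 0.005])]
top bell [(0.67, [0.765, 0.082, 0.0])]
top jar [(0.59, [0.715, 0.291, 0.001])]
top screwdriver [(0.72, [0.42, 0.059, -0.001])]
12.45 [ 0.93189034  0.67955823 -0.23870893]
```

View pics/scene4.png

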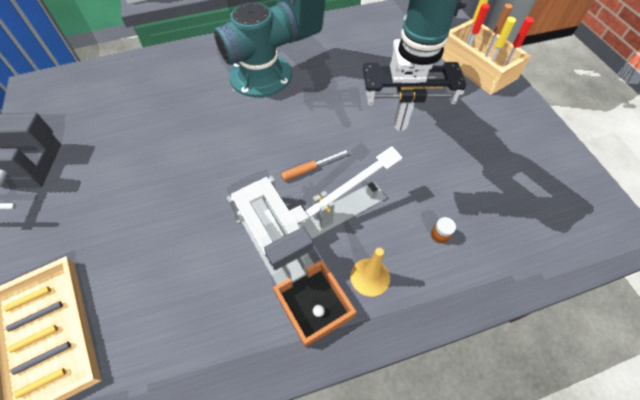

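View pics/top4.png

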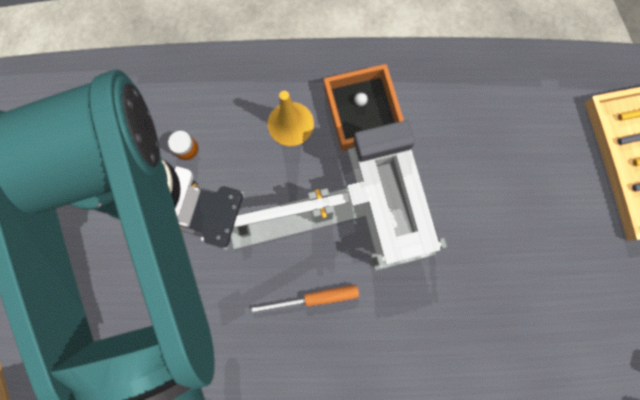

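The lever is back at its rest slope with the pad at (395,158), the flap is shut, and the ball is in the tray at (319,311) in scene and (361,99) in top. The bystanders look unmoved. Handing in.

```bash
python3 - <<'E'
from bench import robot
print(robot.close_job())
E
```

```text
the job is handed in; nothing more can be done
None
```

The ball is out of the feeder and in the catch tray, the flap is shut, and the lever is back at rest. I handed the job in at about 12.5 s; no verdict was reported.

- **Press:** I pressed the pad down with the shut fingertips until the lever lay on its stop. The force rose from 12 to about 33 N, the pad measured 46 mm high, and the flap lug had risen from about 94 to 128 mm.
- **Return:** I eased the lever back up over about 3 s, slowing towards the end, until the contact force was gone, then lifted the arm clear.
- **Last checks:** The pad measured 141 mm high. The pin was within about 4 mm of its place, which is within the measuring error. The lug was back at 94–95 mm, and the ball was in the tray about 28 mm from its centre. The bell and jar were within about 3 mm of where they started.
- **Disagreements:** In the last scene picture the network put the screwdriver in the tray. That was a false report: the top camera placed it at its starting spot, within about 4 mm, and both pictures show it there. The top camera could not see the pad because the arm was in the way, so the pad check rests on the scene camera alone.
- **Not measured:** I judged the flap's angle and falling speed only from the lug height and the slow return.

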